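# Lift the round coaster off the drying rack with the spatula

## Task

Slide the spatula's blade under the round coaster on the two-place drying rack, lift the coaster off on the blade and set it gently, lying flat, in the middle of the empty single stand. Its finish is delicate, so never touch it with the gripper, and leave the square coaster beside it in its place. Then draw the spatula right out from under it and lay it blade-flat on the shelf top, clear of the stand and the coaster, and let go.

Things in the scene. Friction and masses are not known exactly. Their poses are not given: they have to be found in the camera images.
- spatula: Loose spatula, level on the shelf top. Origin: under the blade's centre; x to the blade's tip, z up. Steel blade 80 long (x) x 46 x 3 thick; 20 wide neck back to x=-75, shank up to the handle: wooden bar along x, 22 wide x 22 tall, x=-190 to -85, centre at z=49; hold it at x=-125. A 14 mm foot at x=-180 reaches down to z=0. 140 g.
- round_coaster: Loose round wooden coaster, 104 diameter x 8, about 55 g. Origin: centre of its underside, 24 above the shelf top. It lies in the left or the right bay of a fixed wooden rack, on two runners along the coaster's starting x, like the stand's runners (same sizes, nothing between them under the coaster); open front at -x, roughly towards the robot.
- square_coaster: Loose square wooden coaster 96 x 96 x 8 in the rack's other bay (bay centres 130 apart), to be left there. Origin: centre of its underside, 24 above the shelf top; x along the runners.
- stand: Fixed empty wooden stand: two runners along x, tops 24 high, 14 wide, inner faces 72 apart, x=-55 to +65, nothing between them; rail 34 high across the back at x=+65 to +73. Origin: on the shelf top under the coaster's intended centre; x points from the open front (roughly facing the robot) to the back rail, z up.
There are look-alikes about, which are no part of the job. What is shaped like the spatula but orange is not meant. Leave any purple look-alike of the round_coaster alone.

How it is judged:
On the way:
1. the round coaster is carried level on the spatula, clear above the rack's runners (height (world z) of round_coaster above 0.04 m and contact force between spatula and round_coaster above 0.1 N and angle between round_coaster's own z axis and vertical below 0.3 rad), for 0.2 s.
At the end, for the whole second after the job is handed in: Round coaster at rest flat (0.1 rad) on the stand's runners, centred within 18 mm; spatula at rest level (0.12 rad) on the shelf top, not touching stand or coaster, blade centre over 90 mm from the coaster's centre; square coaster within 20 mm of its start (horizontal distance between round_coaster and stand below 0.018 m and z of round_coaster in the frame of stand between 0.019 and 0.029 m and angle between round_coaster's own z axis and vertical below 0.1 rad and linear speed of each of round_coaster, spatula below 0.02 m/s and contact force between spatula and round_coaster below 0.05 N and contact force between spatula and stand below 0.05 N and horizontal distance between spatula and round_coaster above 0.09 m and height (world z) of spatula below 0.008 m and angle between spatula's own z axis and vertical below 0.12 rad and distance of square_coaster from where it was at the start of the episode below 0.02 m).
It fails at once if the gripper's fingers touch the round coaster (contact force between the fingers and round_coaster above 0.3 N).
It fails at once if the square coaster is moved more than 20 mm (distance of square_coaster from where it was at the start of the episode above 0.02 m).
It fails at once if the round coaster is dropped or banged onto the stand (more than 15 N) (contact force between round_coaster and stand above 15 N).
It also fails if it takes over 64 s, if anything falls off the work surface, if the arm or the gripper's body presses on something with over 40 N, if the wrist force passes 120 N, or if a joint passes its speed limit or range.

## Robot

A 7-joint arm with a two-finger parallel gripper is mounted at the origin on the work surface. World frame = base frame: x ahead of the robot, y to its left, z up, the work surface at z = 0. Lengths are in m, angles in rad, forces in N, time in s.
With the tool pointing down it reaches from about 0.425 to 0.95 m from the base axis. Payload 16.7 kg.
Tool frame: the origin (TCP) lies on the centre line of the jaws, within the pads' length; the fingertips stand 25 mm ahead of it and the grasp point (between the pads) lies 6 mm ahead of it; z points along the fingers, y is the line along which they close (so a half turn about z gives the same grasp; the last joint's range is limited). The gripper opens to 94 mm and grips with 3 to 60 N. Pads are 16 mm wide; open, the fingers measure 119 mm over their backs; the gripper's body (75 mm by 177 mm) begins 78 mm behind the grasp point.
Start: joints at [1.02, 0.426, 0.074, 1.606, -0.034, 1.111, -0.067], TCP at [0.263, -0.621, 0.23] pointing down, gripper open.
Joint ranges: [-2.85, 2.85], [-0.5, 2.14], [-1.23, 1.37], [0.21, 2.46], [-1.02, 4.16], [0.16, 2.05], [-2.73, 2.73]. Speed limits (rad/s): [1.89, 1.89, 2.39, 2.39, 3.01, 3.01, 3.01].

## Interface

Orientations are given as a rotation vector (axis times angle).
In Python, from rig import * gives the robot as it stands.
- The arm moves only by the tool send_rows, never from a script. Its argument "increments" is a list of rows, each an object of numbers: "grip": the opening in per cent of the stroke, from 0 (shut) to 100 (fully open); "dx", "dy", "dz": the shift along the tool's x, y, z in mm; "rx", "ry", "rz": the turn, a rotation vector about the tool's x, y, z in degrees. A call has 1 to 5 rows; each row shifts and turns the commanded pose from where the row before left it, along the tool's axes as they then stand; what a row does not reach is not made up. A row lasts 1/12 s, in which the tool goes at most 41.7 mm and 7.16 degrees, less where a joint would pass 70% of its speed; a pose out of reach is approached as far as the arm can. A call is refused whole if a number of a shift passes 41.7 or a number of a turn 7.16, either way. A call with a gripper value outside its range is refused whole. The fingers move at their own pace and stop on an object; "force" is the grip in N (left out, the last holds). Time passes only in rows, so rows that do not move let the fingers close. It gives the time, the measured TCP pose, the force, the opening and the grip force at its end, in the units of the state.
- read_state(): the state, without advancing time (a new reading comes with each control period).
- get_image(name): name is "side" or "top" or "wrist"; returns a dict with "frame" (480x640x3 uint8, red, green, blue), "K" (3x3 intrinsics, pixels), "rvec" (rotation vector, rad) and "tvec" (3), from world to camera coordinates, as OpenCV has them. Camera axes: x right, y down, z forward; pixel columns grow to the right and rows downward; lengths in m; the calibration is good to about 2 mm. A picture is of the moment at which its call begins. There is no depth.
- finish_job(): hands the job in; it is judged then, once.
The state is a dict: "clock": time; "q": joint angles; "dq": joint speeds; "effort": joint torques, N m; "tool_pos": TCP position; "tcp_rot": TCP orientation; "ft_force": force on the tool from outside, world axes, zero at the start; "moment": the same for the moment, N m; "width": finger opening in m; "grasp_force": force on a finger pad.
Only numpy, scipy, OpenCV 4.12 (cv2) and the standard library are available. Lean on these libraries where they do the work, as an engineer would, in place of code of your own. Each camera call takes 0.05 s, during which the arm holds its last target. There are 200 camera calls.

## Working session

There is one attempt and no reset: what is moved stays moved. The work goes in short steps, Python scripts to look and compute and a tool call to move; the robot and the scene stay as the last step left them, time stands still between calls to the robot, and variables do not carry over. Pictures are saved under pics/ and viewed, at most 10 in all, crops included, and the job is handed in when it is done.

Besides the shell and the picture viewer there is one more tool, called after "Call:" as name([rows], argument=value, ...), one row to a line, values as JSON. send_rows: Moves the arm, as the interface text tells. Its arguments: {"type":"object","properties":{"increments":{"type":"array","items":{"type":"object","properties":{"grip":{"type":"number"},"dx":{"type":"number"},"dy":{"type":"number"},"dz":{"type":"number"},"rx":{"type":"number"},"ry":{"type":"number"},"rz":{"type":"number"}}}},"force":{"type":"number"}},"required":["increments"]}

```bash
mkdir -p pics; ls
python3 - <<'E'
from rig import *
import cv2,pickle
d={}
for n in ["side","top"]:
    g=get_image(n); d[n]=g; cv2.imwrite(f"pics/{n}0.png",g["frame"][:,:,::-1])
    print(n,g["K"].tolist(),g["rvec"],g["tvec"])
pickle.dump(d,open("d0.pkl","wb"))
print(read_state())
E
```

```text
pics
side [[477.6173268536912, 0.0, 313.6653529183962], [0.0, 477.6173268536912, 237.6044592522822], [0.0, 0.0, 1.0]] [ 0.41835837 -2.61836427  1.37453373] [0.43773828 0.11559222 0.81190039]
top [[499.62951428423463, 0.0, 321.25109143549116], [0.0, 499.62951428423463, 237.95636055329982], [0.0, 0.0, 1.0]] [ 2.13528856 -2.19764591  0.10253066] [-0.00792021  0.45870094  1.04566591]
{'clock': 0.1, 'q': array([ 1.02048416,  0.42665727,  0.07386489,  1.60651971, -0.0341074 ,
        1.11079138, -0.06710597]), 'dq': array([ 0.00014875, -0.00289803, -0.00013295, -0.00319558,  0.00122389,
       -0.00024601,  0.00139151]), 'effort': array([ 7.24443613e-03, -9.37459445e+01,  3.67682464e+00, -4.55041015e+01,
       -4.85404220e-02,  1.68641709e-02,  1.27878361e-04]), 'tool_pos': array([ 0.263197  , -0.62118889,  0.22986439]), 'tcp_rot': array([-3.07767747e+00, -6.25095642e-01,  4.64143623e-04]), 'ft_force': array([-0.03911849, -0.05849873,  0.09081543]), 'moment': array([ 0.02318596, -0.01099448, -0.02536012]), 'grasp_force': 0.0, 'width': 0.09397700866648485}
```

View pics/top0.png

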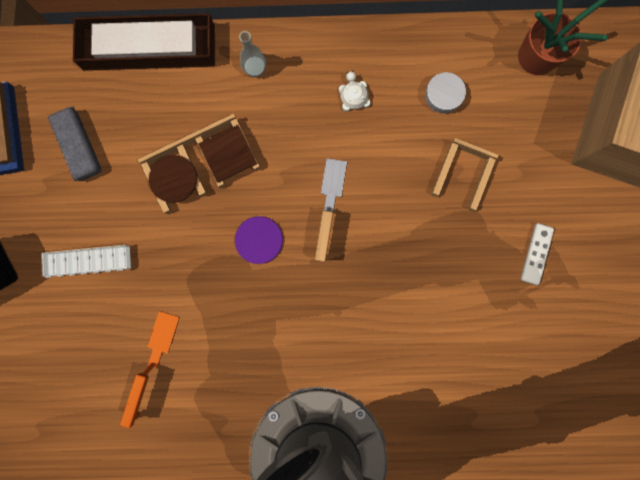

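View pics/side0.png

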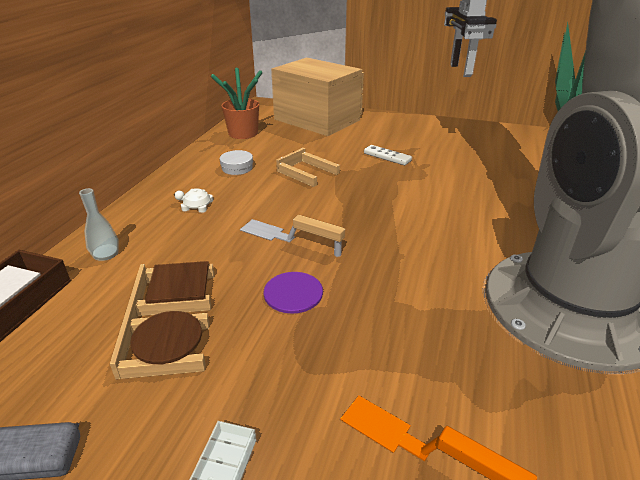

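The top view shows these candidates:
- **Spatula:** the steel one has its blade at (334,180) and handle at (325,235). The orange one at (165,335) is a look-alike.
- **Coasters:** the brown round one is in the left bay at (173,178) and the square one is at (228,152). The purple disc at (258,240) is a look-alike.
- **Stand:** at (467,172).

I choose the steel spatula and the brown round coaster. Next I'll check both in enlarged crops.

Run:
```python
import cv2,pickle
f=pickle.load(open("d0.pkl","rb"))["top"]["frame"][:,:,::-1]
cv2.imwrite("pics/c1.png",cv2.resize(f[105:220,130:270],None,fx=5,fy=5,interpolation=cv2.INTER_CUBIC))
cv2.imwrite("pics/c2.png",cv2.resize(f[130:268,310:505],None,fx=4,fy=4,interpolation=cv2.INTER_CUBIC))
```

```text
(no output)
```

View pics/c1.png

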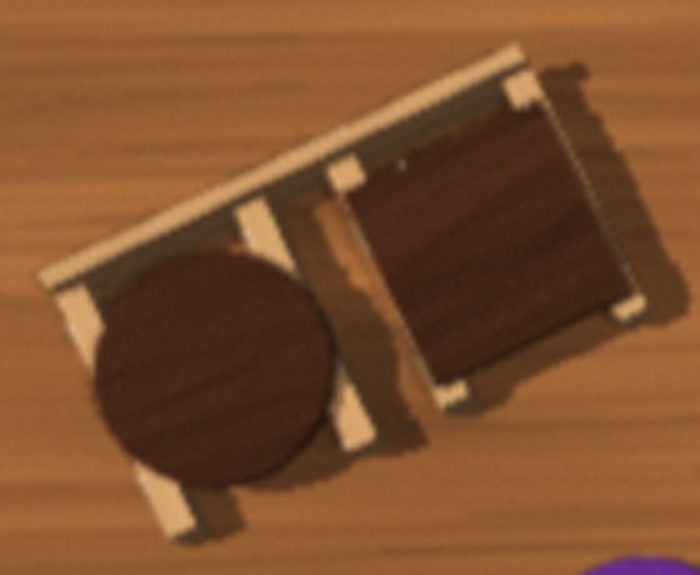

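View pics/c2.png

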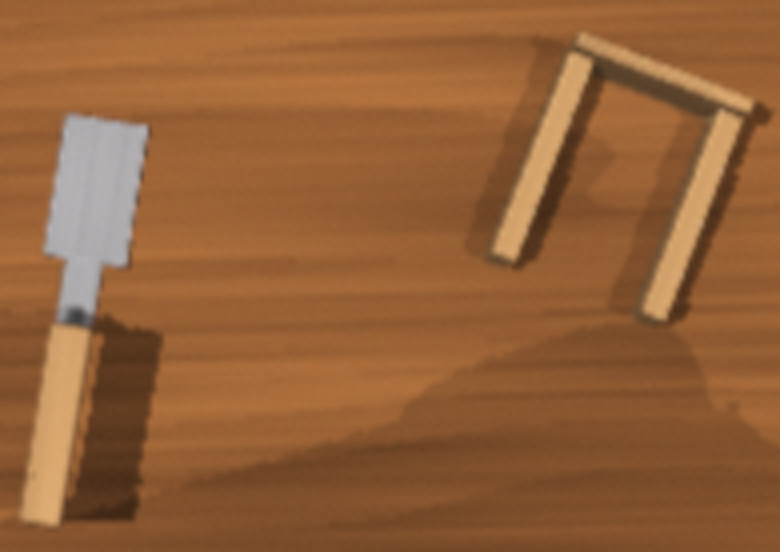

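```bash
cat > h.py <<'E'
import numpy as np,cv2,pickle
from scipy.spatial.transform import Rotation as R
def ray(g,uv,z):
    p=cv2.undistortPoints(np.array([[uv]],float),g["K"],None)[0,0]
    M=cv2.Rodrigues(np.array(g["rvec"],float))[0]; c=-M.T@np.array(g["tvec"]); d=M.T@np.array([*p,1])
    return c+d*(z-c[2])/d[2]
def proj(g,P): return cv2.projectPoints(np.array(P,float).reshape(-1,1,3),np.array(g["rvec"],float),np.array(g["tvec"],float),g["K"],None)[0][:,0]
def fit(local,world):
    "2D rigid fit local->world: returns x,y,yaw,resid"
    L=np.array(local,float);W=np.array(world)[:,:2];l=L.mean(0);w=W.mean(0)
    a=L-l;b=W-w; th=np.arctan2((a[:,0]*b[:,1]-a[:,1]*b[:,0]).sum(),(a*b).sum())
    Rm=np.array([[np.cos(th),-np.sin(th)],[np.sin(th),np.cos(th)]]);t=w-Rm@l
    return t,th,np.round((L@Rm.T+t-W)*1000,1).tolist()
E
python3 - <<'E'
from h import *
g=pickle.load(open("d0.pkl","rb"))["top"]
c1=lambda u,v,z:ray(g,((u+.5)/5-.5+130,(v+.5)/5-.5+105),z)
c2=lambda u,v,z:ray(g,((u+.5)/4-.5+310,(v+.5)/4-.5+130),z)
cc=c1(214,367,.032); e=[c1(95,367,.032),c1(333,367,.032)]
print("coaster",cc,np.linalg.norm(e[0]-e[1]))
# rack bay: runners -55..65? y +-36..50
print("bay",fit([[-.055,.05],[-.055,.036],[-.055,-.036],[-.055,-.05]],[c1(165,537,.024),c1(194,522,.024),c1(347,448,.024),c1(375,433,.024)]))
print("railyaw",np.degrees(np.arctan2(*(c1(40,272,.034)-c1(520,45,.034))[[0,1]])), c1(40,272,.034),c1(520,45,.034))
print("spat",fit([[.04,.023],[.04,-.023],[-.04,-.023],[-.04,.023]],[c2(66,114,.003),c2(149,124,.003),c2(128,268,.003),c2(44,252,.003)]))
print("hand",fit([[-.19,.011],[-.19,-.011],[-.085,.011],[-.085,-.011]],[c2(22,521,.06),c2(60,525,.06),c2(52,324,.06),c2(90,324,.06)]))
print("stand",fit([[-.055,.05],[-.055,.036],[-.055,-.036],[-.055,-.05],[.073,.05],[.073,-.05]],[c2(488,258,.024),c2(517,264,.024),c2(640,316,.024),c2(671,321,.024),c2(581,33,.034),c2(755,103,.034)]))
E
```

```text
coaster [0.59637132 0.29539535 0.032     ] 0.10268986547467256
bay (array([0.59553192, 0.29663521]), np.float64(0.4367871664414408), [[0.2, -0.2], [-0.0, -0.4], [0.1, 0.5], [-0.2, 0.0]])
railyaw -24.40212998930043 [0.63990476 0.37008709 0.034     ] [0.7344594  0.16166314 0.034     ]
spat (array([ 0.59476994, -0.05257463]), np.float64(-0.18151349565193442), [[0.6, -0.3], [-0.7, 0.2], [1.0, 0.4], [-1.0, -0.2]])
hand (array([ 0.59517956, -0.05019863]), np.float64(-0.1740537721266072), [[0.3, 1.0], [-0.9, -1.2], [1.9, 1.1], [-1.3, -0.8]])
stand (array([ 0.57784697, -0.3313162 ]), np.float64(-0.4111993071746525), [[1.4, -2.2], [-0.5, 0.4], [0.9, -1.3], [-1.5, 2.3], [-0.8, 0.7], [0.5, 0.1]])
```

Call:
send_rows([
  {"rz":6.6,"dy":-20,"grip":60},
  {"rz":6.6,"dy":-20},
  {"rz":6.6,"dy":-20},
  {"rz":6.6,"dy":-20},
  {"rz":6.6,"dy":-20},
])

```text
schema error: expected keys grip, dx, dy, dz, rx, ry, rz
```

Call:
send_rows([
  {"dx":5,"dy":-36,"dz":6},
  {"dx":5,"dy":-36,"dz":6},
  {"dx":5,"dy":-36,"dz":6},
  {"dx":5,"dy":-36,"dz":6},
  {"dx":5,"dy":-36,"dz":6},
])

```text
schema error: expected keys grip, dx, dy, dz, rx, ry, rz
```

Call:
send_rows([
  {"dx":5,"dy":-36,"dz":6},
  {"dx":5,"dy":-36,"dz":6},
  {"dx":5,"dy":-36,"dz":6},
  {"dx":5,"dy":-36,"dz":6},
  {"dx":5,"dy":-36,"dz":6},
])

```text
schema error: expected keys grip, dx, dy, dz, rx, ry, rz
```

```bash
cat >> h.py <<'E'
def go(s,xyz,yaw):
    "remaining shift (mm, tool axes now) and turn (deg) to a pointing-down pose; also shift in axes after the turn"
    T=R.from_rotvec(s["tcp_rot"]); D=R.from_euler("z",yaw)*R.from_rotvec([np.pi,0,0])
    d=np.array(xyz)-s["tool_pos"]
    print("pos",np.round(s["tool_pos"],4),"t",s["clock"],"shift now",np.round(T.inv().apply(d)*1000,1),"after turn",np.round(D.inv().apply(d)*1000,1),"turn",np.round(np.degrees((T.inv()*D).as_rotvec()),2),"F",np.round(s["ft_force"],1),s["grasp_force"])
E
python3 -c "
from rig import *; from h import *
go(read_state(),[.4722,-.0295,.13],-.178)"
```

```text
pos [ 0.2632 -0.6212  0.2299] t 0.1 shift now [ 423.3 -463.2  100.3] after turn [ 100.9 -619.3   99.9] turn [-6.000e-02  2.000e-02  3.316e+01] F [-0.  -0.1  0.1] 0.0
```

All keys are required in every row.

Call:
send_rows([
  {"grip":60,"dx":0,"dy":-20,"dz":0,"rx":0,"ry":0,"rz":6.6},
  {"grip":60,"dx":0,"dy":-20,"dz":0,"rx":0,"ry":0,"rz":6.6},
  {"grip":60,"dx":0,"dy":-20,"dz":0,"rx":0,"ry":0,"rz":6.6},
  {"grip":60,"dx":0,"dy":-20,"dz":0,"rx":0,"ry":0,"rz":6.6},
  {"grip":60,"dx":0,"dy":-20,"dz":0,"rx":0,"ry":0,"rz":6.6},
])

```text
clock: 0.52
tool_pos: [0.2457, -0.5232, 0.2301]
tcp_rot: [-3.128, 0.285, 0.001]
ft_force: [0.9, -0.6, -0.3]
width: 0.0643
grasp_force: 0.0
```

Call:
send_rows([
  {"grip":60,"dx":5,"dy":-36,"dz":6,"rx":0,"ry":0,"rz":0},
  {"grip":60,"dx":5,"dy":-36,"dz":6,"rx":0,"ry":0,"rz":0},
  {"grip":60,"dx":5,"dy":-36,"dz":6,"rx":0,"ry":0,"rz":0},
  {"grip":60,"dx":5,"dy":-36,"dz":6,"rx":0,"ry":0,"rz":0},
  {"grip":60,"dx":5,"dy":-36,"dz":6,"rx":0,"ry":0,"rz":0},
])

```text
clock: 0.93
tool_pos: [0.3026, -0.3496, 0.2001]
tcp_rot: [3.129, -0.275, -0.0]
ft_force: [1.2, -0.7, -0.0]
width: 0.0563
grasp_force: 0.0
```

Call:
send_rows([
  {"grip":60,"dx":5,"dy":-36,"dz":6,"rx":0,"ry":0,"rz":0},
  {"grip":60,"dx":5,"dy":-36,"dz":6,"rx":0,"ry":0,"rz":0},
  {"grip":60,"dx":5,"dy":-36,"dz":6,"rx":0,"ry":0,"rz":0},
  {"grip":60,"dx":5,"dy":-36,"dz":6,"rx":0,"ry":0,"rz":0},
  {"grip":60,"dx":5,"dy":-36,"dz":6,"rx":0,"ry":0,"rz":0},
])

```text
clock: 1.35
tool_pos: [0.3586, -0.1767, 0.1703]
tcp_rot: [3.129, -0.275, 0.0]
ft_force: [1.4, -0.4, 1.0]
width: 0.0564
grasp_force: 0.0
```

```bash
python3 -c "
from rig import *; from h import *
go(read_state(),[.4722,-.0295,.13],-.178)"
```

```text
pos [ 0.3586 -0.1767  0.1703] t 1.35 shift now [  86.2 -164.8   40.3] after turn [  85.8 -165.    40.3] turn [ 0.   -0.01  0.15] F [ 1.4 -0.4  1. ] 0.0
```

Call:
send_rows([
  {"grip":60,"dx":17,"dy":-33,"dz":8,"rx":0,"ry":0,"rz":0},
  {"grip":60,"dx":17,"dy":-33,"dz":8,"rx":0,"ry":0,"rz":0},
  {"grip":60,"dx":17,"dy":-33,"dz":8,"rx":0,"ry":0,"rz":0},
  {"grip":60,"dx":17,"dy":-33,"dz":8,"rx":0,"ry":0,"rz":0},
  {"grip":60,"dx":18,"dy":-32,"dz":8,"rx":0,"ry":0,"rz":0},
])

```text
clock: 1.77
tool_pos: [0.4724, -0.0301, 0.13]
tcp_rot: [-3.129, 0.275, 0.0]
ft_force: [0.1, -1.2, 0.5]
width: 0.0564
grasp_force: 0.0
```

Call:
send_rows([
  {"grip":60,"dx":0,"dy":0,"dz":0,"rx":0,"ry":0,"rz":0},
])

```text
clock: 1.85
tool_pos: [0.4749, -0.0262, 0.1294]
tcp_rot: [-3.128, 0.265, -0.001]
ft_force: [-0.3, 0.7, -0.2]
width: 0.0563
grasp_force: 0.0
```

Run:
```python
from rig import *; from h import *
g=get_image("wrist"); cv2.imwrite("pics/w1.png",g["frame"][:,:,::-1]); pickle.dump(g,open("w1.pkl","wb"))
go(read_state(),[.4722,-.0295,.055],-.178)
c,s=np.cos(-.178),np.sin(-.178)
for L in [(.04,.023,.003),(.04,-.023,.003),(-.04,.023,.003),(-.04,-.023,.003),(-.085,.011,.06),(-.085,-.011,.06),(-.19,.011,.06),(-.19,-.011,.06)]:
    print(L,proj(g,[.595+c*L[0]-s*L[1],-.0515+s*L[0]+c*L[1],L[2]])[0].round(1))
```

```text
pos [ 0.4729 -0.0289  0.1296] t 1.9 shift now [-0.5  0.8 74.5] after turn [-0.6  0.7 74.6] turn [-0.07  0.07  0.43] F [-1.3 -0.6  0. ] 0.0
(0.04, 0.023, 0.003) [293.2   4.5]
(0.04, -0.023, 0.003) [361.5   5.1]
(-0.04, 0.023, 0.003) [294.3 128.5]
(-0.04, -0.023, 0.003) [357.4 129.1]
(-0.085, 0.011, 0.06) [308.  202.7]
(-0.085, -0.011, 0.06) [344. 203.]
(-0.19, 0.011, 0.06) [308.  354.9]
(-0.19, -0.011, 0.06) [340.2 355.1]
```

View pics/w1.png

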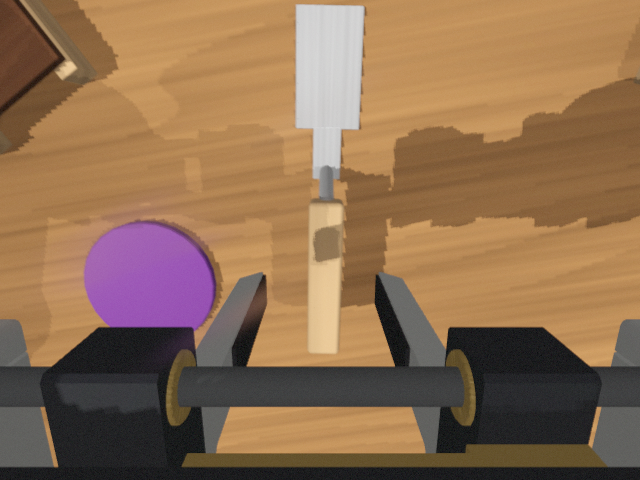

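The wrist view agrees with the estimate within about 2 px: blade corners at (297,5), (364,6), (296,128), (359,129), and the handle end at (324,352). I'll descend and grip.

Call:
send_rows([
  {"grip":60,"dx":0,"dy":0.5,"dz":20,"rx":0,"ry":0,"rz":0.5},
  {"grip":60,"dx":0,"dy":0,"dz":20,"rx":0,"ry":0,"rz":0},
  {"grip":60,"dx":0,"dy":0,"dz":20,"rx":0,"ry":0,"rz":0},
  {"grip":60,"dx":0,"dy":0,"dz":14,"rx":0,"ry":0,"rz":0},
  {"grip":60,"dx":0,"dy":0,"dz":0,"rx":0,"ry":0,"rz":0},
])

```text
clock: 2.32
tool_pos: [0.4697, -0.0333, 0.0543]
tcp_rot: [3.128, -0.29, -0.006]
ft_force: [-0.8, 0.3, 0.2]
width: 0.0566
grasp_force: 0.0
```

Call:
send_rows([
  {"grip":15,"dx":0,"dy":0,"dz":0,"rx":0,"ry":0,"rz":0},
  {"grip":0,"dx":0,"dy":0,"dz":0,"rx":0,"ry":0,"rz":0},
  {"grip":0,"dx":0,"dy":0,"dz":0,"rx":0,"ry":0,"rz":0},
  {"grip":0,"dx":0,"dy":0,"dz":0,"rx":0,"ry":0,"rz":0},
  {"grip":0,"dx":0,"dy":0,"dz":0,"rx":0,"ry":0,"rz":0},
], force=60)

```text
clock: 2.73
tool_pos: [0.4722, -0.0325, 0.0572]
tcp_rot: [-3.128, 0.289, -0.002]
ft_force: [0.8, 0.8, 1.3]
width: 0.0262
grasp_force: 0.3
```

Call:
send_rows([
  {"grip":0,"dx":0,"dy":0,"dz":0,"rx":0,"ry":0,"rz":0},
  {"grip":0,"dx":0,"dy":0,"dz":0,"rx":0,"ry":0,"rz":0},
])

```text
clock: 2.9
tool_pos: [0.4721, -0.0324, 0.0569]
tcp_rot: [-3.128, 0.289, -0.001]
ft_force: [-1.2, 1.4, 6.7]
width: 0.0218
grasp_force: 60.0
```

```bash
python3 -c "
from rig import *; from h import *
s=read_state();go(s,[.4722,-.0295,.055],-.178);print(s['width'])"
```

```text
pos [ 0.4721 -0.0324  0.0569] t 2.9 shift now [-0.4 -2.9  1.9] after turn [-0.4 -2.9  1.9] turn [-0.01 -0.04 -0.34] F [-1.2  1.4  6.7] 59.99868929386139
0.021834354020920092
```

Call:
send_rows([
  {"grip":0,"dx":0,"dy":0,"dz":-10,"rx":0,"ry":0,"rz":0},
  {"grip":0,"dx":0,"dy":0,"dz":-20,"rx":0,"ry":0,"rz":0},
  {"grip":0,"dx":0,"dy":0,"dz":-25,"rx":0,"ry":0,"rz":0},
  {"grip":0,"dx":0,"dy":0,"dz":-25,"rx":0,"ry":0,"rz":0},
  {"grip":0,"dx":0,"dy":0,"dz":0,"rx":0,"ry":0,"rz":0},
])

```text
clock: 3.32
tool_pos: [0.4737, -0.0324, 0.141]
tcp_rot: [-3.128, 0.289, -0.009]
ft_force: [2.2, 0.5, -0.6]
width: 0.0218
grasp_force: 60.0
```

Call:
send_rows([
  {"grip":0,"dx":0,"dy":0,"dz":0,"rx":0,"ry":0,"rz":0},
  {"grip":0,"dx":0,"dy":0,"dz":0,"rx":0,"ry":0,"rz":0},
  {"grip":0,"dx":0,"dy":0,"dz":0,"rx":0,"ry":0,"rz":0},
])

```text
clock: 3.57
tool_pos: [0.4711, -0.0325, 0.1358]
tcp_rot: [3.128, -0.289, -0.002]
ft_force: [-0.1, -0.2, -2.8]
width: 0.0219
grasp_force: 60.0
```

Run:
```python
from rig import *; from h import *
s0=read_state(); g=get_image("wrist"); g2=get_image("side"); s=read_state()
for q in (s0,s): go(q,[.3917,.2016,.14],.433)
pickle.dump((s,g,g2),open("w2.pkl","wb"))
# predicted corners, spatula rigid in tool: blade origin 125 ahead, underside .057 below TCP
T=R.from_rotvec(s["tcp_rot"])
for L in [(.04,.023,.003),(.04,-.023,.003),(-.04,.023,.003),(-.04,-.023,.003)]:
    P=s["tool_pos"]+T.apply([L[0]+.125,-L[1],.057-L[2]]); print(L,P.round(4),proj(g,P)[0].round(1),proj(g2,P)[0].round(1))
a=cv2.resize(g["frame"][:250,200:450],None,fx=2.3,fy=2.3,interpolation=cv2.INTER_CUBIC)
b=g2["frame"][150:275,170:370]; b=cv2.resize(b,None,fx=1.1,fy=1.1)
b=cv2.resize(g2["frame"][130:270,215:360],(225,217))
cv2.imwrite("pics/w2.png",a[:,:,::-1]); cv2.imwrite("pics/s2.png",cv2.resize(g2["frame"][100:280,200:400],None,fx=3.3,fy=3.3,interpolation=cv2.INTER_CUBIC)[:,:,::-1])
```

```text
pos [ 0.4711 -0.0325  0.1358] t 3.5667 shift now [-120.9 -215.6   -4.1] after turn [  26.2 -245.8   -4.2] turn [-1.000e-02  8.000e-02 -3.535e+01] F [-0.1 -0.2 -2.8] 59.99462127685547
pos [ 0.4712 -0.0324  0.1357] t 3.6667 shift now [-120.9 -215.5   -4.1] after turn [  26.1 -245.8   -4.3] turn [-2.000e-02  1.000e-01 -3.534e+01] F [-0.5 -0.6 -1.1] 59.99483585357666
(0.04, 0.023, 0.003) [ 0.6375 -0.04    0.0814] [271.1 -53.6] [236.8 196.3]
(0.04, -0.023, 0.003) [ 0.6291 -0.0852  0.0814] [366.4 -53.6] [250.  186.7]
(-0.04, 0.023, 0.003) [ 0.5588 -0.0253  0.0815] [276.2 120.3] [270.  205.9]
(-0.04, -0.023, 0.003) [ 0.5504 -0.0706  0.0815] [361.7 120.3] [282.5 195.6]
```

View pics/w2.png

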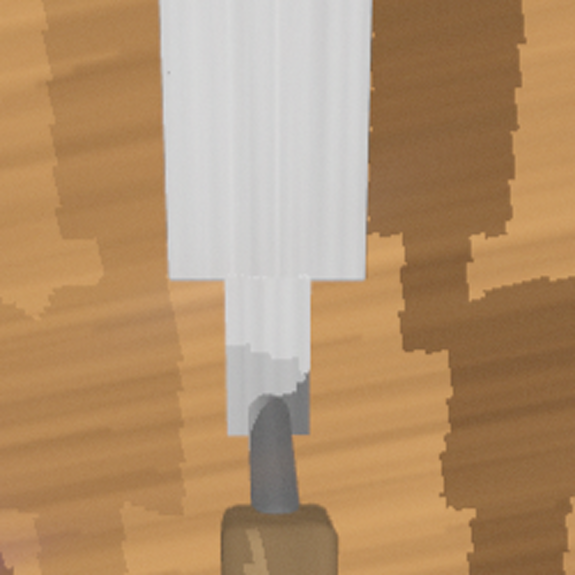

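View pics/s2.png

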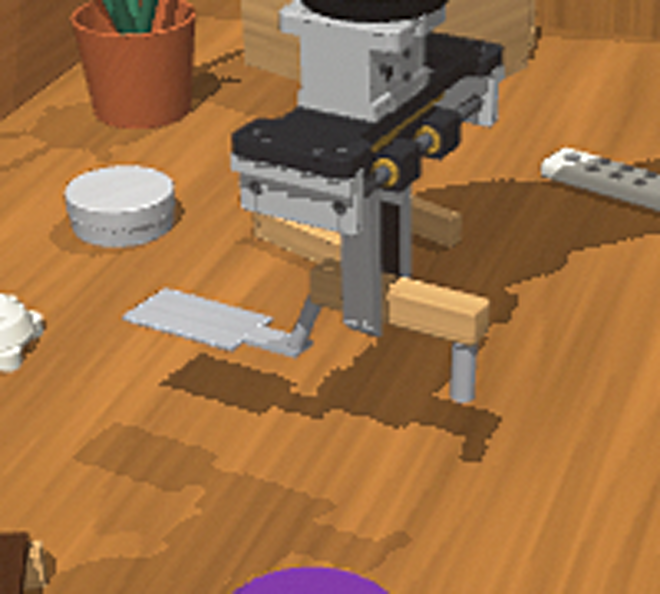

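The spatula is gripped straight and level, with the blade's rear corners at full-frame (273.5,121) and (359,121), about 1.4 mm left of the tool axis. Next I move it in front of the left bay.

Call:
send_rows([
  {"grip":0,"dx":-7.5,"dy":-30.5,"dz":0,"rx":0,"ry":0,"rz":-4.42},
  {"grip":0,"dx":-7.5,"dy":-30.5,"dz":0,"rx":0,"ry":0,"rz":-4.42},
  {"grip":0,"dx":-7.5,"dy":-30.5,"dz":0,"rx":0,"ry":0,"rz":-4.42},
  {"grip":0,"dx":-7.5,"dy":-30.5,"dz":0,"rx":0,"ry":0,"rz":-4.42},
])

```text
clock: 4.0
tool_pos: [0.4498, 0.0922, 0.136]
tcp_rot: [-3.135, -0.201, 0.001]
ft_force: [0.3, -0.6, -1.2]
width: 0.0221
grasp_force: 60.0
```

Call:
send_rows([
  {"grip":0,"dx":-7.5,"dy":-30.5,"dz":0,"rx":0,"ry":0,"rz":-4.42},
  {"grip":0,"dx":-7.5,"dy":-30.5,"dz":0,"rx":0,"ry":0,"rz":-4.42},
  {"grip":0,"dx":-7.5,"dy":-30.5,"dz":0,"rx":0,"ry":0,"rz":-4.42},
  {"grip":0,"dx":-7.5,"dy":-30.5,"dz":0,"rx":0,"ry":0,"rz":-4.42},
  {"grip":0,"dx":0,"dy":0,"dz":0,"rx":0,"ry":0,"rz":0},
])

```text
clock: 4.42
tool_pos: [0.3891, 0.2062, 0.1362]
tcp_rot: [-3.063, -0.692, 0.002]
ft_force: [0.4, 1.1, -1.6]
width: 0.0221
grasp_force: 60.0
```

Call:
send_rows([
  {"grip":0,"dx":0,"dy":0,"dz":0,"rx":0,"ry":0,"rz":0},
  {"grip":0,"dx":0,"dy":0,"dz":0,"rx":0,"ry":0,"rz":0},
  {"grip":0,"dx":0,"dy":0,"dz":0,"rx":0,"ry":0,"rz":0},
])

```text
clock: 4.67
tool_pos: [0.3926, 0.2009, 0.1362]
tcp_rot: [3.069, 0.672, -0.001]
ft_force: [-0.2, -1.2, -2.5]
width: 0.022
grasp_force: 60.0
```

Run:
```python
from rig import *; from h import *
s=read_state(); go(s,[.3917,.2016,.066],.433)
```

```text
pos [0.3926 0.2009 0.1362] t 4.6667 shift now [-0.5 -1.  70.2] after turn [-0.5 -1.  70.2] turn [ 0.    0.04 -0.1 ] F [-0.2 -1.2 -2.5] 59.994733929634094
```

Call:
send_rows([
  {"grip":0,"dx":-3,"dy":0,"dz":15,"rx":0,"ry":0,"rz":0},
  {"grip":0,"dx":0,"dy":0,"dz":20,"rx":0,"ry":0,"rz":0},
  {"grip":0,"dx":0,"dy":0,"dz":20,"rx":0,"ry":0,"rz":0},
  {"grip":0,"dx":0,"dy":0,"dz":15,"rx":0,"ry":0,"rz":0},
  {"grip":0,"dx":0,"dy":0,"dz":0,"rx":0,"ry":0,"rz":0},
])

```text
clock: 5.08
tool_pos: [0.3887, 0.1989, 0.0641]
tcp_rot: [3.068, 0.672, -0.006]
ft_force: [-0.8, -1.0, -1.9]
width: 0.022
grasp_force: 60.0
```

Call:
send_rows([
  {"grip":0,"dx":0,"dy":0,"dz":0,"rx":0,"ry":0,"rz":0},
  {"grip":0,"dx":0,"dy":0,"dz":0,"rx":0,"ry":0,"rz":0},
])

```text
clock: 5.25
tool_pos: [0.3901, 0.2004, 0.0672]
tcp_rot: [-3.068, -0.674, -0.001]
ft_force: [-0.6, 0.8, -0.8]
width: 0.0219
grasp_force: 60.0
```

Run:
```python
from rig import *; from h import *
s=read_state(); go(s,[.596-.125*.908,.296-.125*.4196,.066],.433)
g=get_image("wrist"); cv2.imwrite("pics/w3.png",g["frame"][:,:,::-1])
for P in [[.5963,.2954,.024]]: print(proj(g,P))
c,sn=np.cos(.433),np.sin(.433)
for L in [(-.055,.036),(-.055,-.036),(.065,.036),(.065,-.036)]: print(L,proj(g,[.596+c*L[0]-sn*L[1],.296+sn*L[0]+c*L[1],.024]))
```

```text
pos [0.3901 0.2004 0.0672] t 5.25 shift now [102.   -0.4   1.2] after turn [102.   -0.4   1.2] turn [-0.   -0.03 -0.04] F [-0.6  0.8 -0.8] 59.994383454322815
[[ 319.25706363 -244.66970375]]
(-0.055, 0.036) [[237.78307902 -84.96117409]]
(-0.055, -0.036) [[398.18100663 -85.16473098]]
(0.065, 0.036) [[ 218.64737401 -475.95861196]]
(0.065, -0.036) [[ 415.60990036 -476.30156452]]
```

View pics/w3.png

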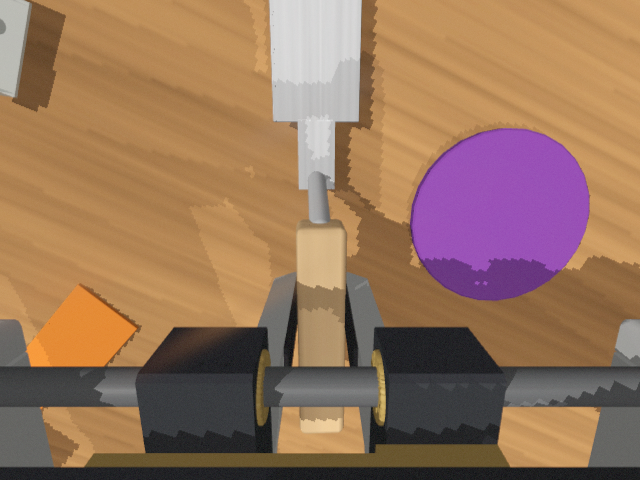

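The wrist view shows the blade unchanged in the grip, with rear corners at (273,121) and (359,121). The bay's centre line projects to x≈318, so I can slide in.

Call:
send_rows([
  {"grip":0,"dx":12,"dy":0,"dz":0,"rx":0,"ry":0,"rz":0},
  {"grip":0,"dx":15,"dy":0,"dz":0,"rx":0,"ry":0,"rz":0},
  {"grip":0,"dx":15,"dy":0,"dz":0,"rx":0,"ry":0,"rz":0},
  {"grip":0,"dx":15,"dy":0,"dz":0,"rx":0,"ry":0,"rz":0},
  {"grip":0,"dx":15,"dy":0,"dz":0,"rx":0,"ry":0,"rz":0},
])

```text
clock: 5.72
tool_pos: [0.4569, 0.2314, 0.0674]
tcp_rot: [-3.068, -0.674, -0.003]
ft_force: [0.7, -0.4, -1.2]
width: 0.0217
grasp_force: 60.0
```

Call:
send_rows([
  {"grip":0,"dx":15,"dy":0,"dz":0,"rx":0,"ry":0,"rz":0},
  {"grip":0,"dx":15,"dy":0,"dz":0,"rx":0,"ry":0,"rz":0},
  {"grip":0,"dx":0,"dy":0,"dz":0,"rx":0,"ry":0,"rz":0},
  {"grip":0,"dx":0,"dy":0,"dz":0,"rx":0,"ry":0,"rz":0},
])

```text
clock: 6.05
tool_pos: [0.4833, 0.2438, 0.067]
tcp_rot: [-3.068, -0.674, -0.002]
ft_force: [-1.2, 0.0, -1.3]
width: 0.022
grasp_force: 60.0
```

Run:
```python
from rig import *; from h import *
s=read_state(); go(s,[.596-.125*.908,.296-.125*.4196,.066],.433)
g=get_image("wrist");g2=get_image("side"); 
f=np.hstack([cv2.resize(g["frame"],(480,360)),g2["frame"][240:400,90:250].repeat(2,0).repeat(2,1)[:320].copy() if 0 else cv2.resize(g2["frame"][230:410,90:250],(320,360),interpolation=cv2.INTER_CUBIC)])
cv2.imwrite("pics/w4.png",f[:,:,::-1])
print("coaster centre wrist",proj(g,[.5963,.2954,.032]))
```

```text
pos [0.4833 0.2438 0.067 ] t 6.05 shift now [-0.8 -0.1  1. ] after turn [-0.8 -0.1  1. ] turn [-0.02 -0.07 -0.02] F [-1.2  0.  -1.3] 59.99473214149475
coaster centre wrist [[320.39330392  28.20747588]]
```

View pics/w4.png

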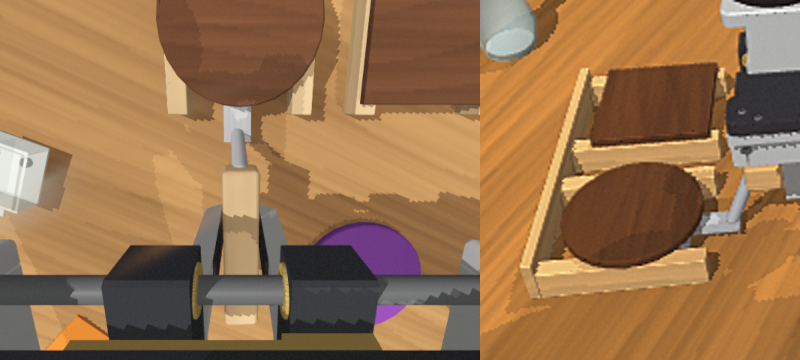

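The picture shows the blade under the round coaster, which is centred at wrist column ≈320, and the rack undisturbed. I'll lift gently.

Call:
send_rows([
  {"grip":0,"dx":0,"dy":0,"dz":-4,"rx":0,"ry":0,"rz":0},
  {"grip":0,"dx":0,"dy":0,"dz":-3,"rx":0,"ry":0,"rz":0},
  {"grip":0,"dx":0,"dy":0,"dz":-2,"rx":0,"ry":0,"rz":0},
  {"grip":0,"dx":0,"dy":0,"dz":-2,"rx":0,"ry":0,"rz":0},
  {"grip":0,"dx":0,"dy":0,"dz":-2,"rx":0,"ry":0,"rz":0},
])

```text
clock: 6.57
tool_pos: [0.4821, 0.2433, 0.0799]
tcp_rot: [3.068, 0.675, 0.0]
ft_force: [0.7, -0.2, -2.4]
width: 0.0218
grasp_force: 60.0
```

Call:
send_rows([
  {"grip":0,"dx":0,"dy":0,"dz":-3,"rx":0,"ry":0,"rz":0},
  {"grip":0,"dx":0,"dy":0,"dz":-4,"rx":0,"ry":0,"rz":0},
  {"grip":0,"dx":0,"dy":0,"dz":-6,"rx":0,"ry":0,"rz":0},
  {"grip":0,"dx":0,"dy":0,"dz":-8,"rx":0,"ry":0,"rz":0},
  {"grip":0,"dx":0,"dy":0,"dz":-8,"rx":0,"ry":0,"rz":0},
])

```text
clock: 6.98
tool_pos: [0.4821, 0.2434, 0.1093]
tcp_rot: [-3.068, -0.675, 0.0]
ft_force: [0.3, -0.6, -2.5]
width: 0.0219
grasp_force: 60.0
```

Call:
send_rows([
  {"grip":0,"dx":0,"dy":0,"dz":-8,"rx":0,"ry":0,"rz":0},
  {"grip":0,"dx":0,"dy":0,"dz":-8,"rx":0,"ry":0,"rz":0},
  {"grip":0,"dx":0,"dy":0,"dz":-6,"rx":0,"ry":0,"rz":0},
  {"grip":0,"dx":0,"dy":0,"dz":-3,"rx":0,"ry":0,"rz":0},
  {"grip":0,"dx":0,"dy":0,"dz":0,"rx":0,"ry":0,"rz":0},
])

```text
clock: 7.4
tool_pos: [0.4825, 0.2435, 0.1343]
tcp_rot: [-3.068, -0.675, -0.002]
ft_force: [-0.1, -0.0, -2.5]
width: 0.0217
grasp_force: 60.0
```

Run:
```python
from rig import *; from h import *
s=read_state(); go(s,[.37,-.243,.14],-.411)
g=get_image("wrist");g2=get_image("side"); g3=get_image("top"); pickle.dump((s,g,g2,g3),open("w5.pkl","wb"))
f=np.hstack([cv2.resize(g["frame"],(400,300)),cv2.resize(g2["frame"][200:380,90:330],(400,300),interpolation=cv2.INTER_CUBIC)])
cv2.imwrite("pics/w5.png",f[:,:,::-1])
```

```text
pos [0.4825 0.2435 0.1343] t 7.4 shift now [-306.3  394.4   -6. ] after turn [ 91.2 490.9  -5.7] turn [-3.000e-02 -6.000e-02  4.836e+01] F [-0.1 -0.  -2.5] 59.99630928039551
```

View pics/w5.png

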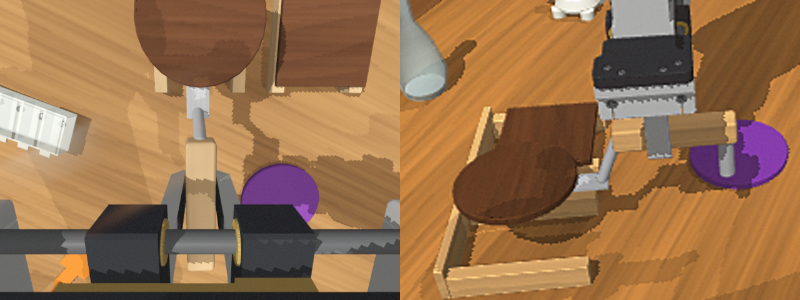

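The coaster is riding level on the blade, clear of the runners, and the square one is still in place. Next is a slow arc to above the stand.

Call:
send_rows([
  {"grip":0,"dx":-0.2,"dy":3.65,"dz":-1,"rx":0,"ry":0,"rz":0.33},
  {"grip":0,"dx":-0.45,"dy":7.3,"dz":-1,"rx":0,"ry":0,"rz":0.65},
  {"grip":0,"dx":-0.65,"dy":10.95,"dz":-1,"rx":0,"ry":0,"rz":0.98},
  {"grip":0,"dx":-0.9,"dy":14.6,"dz":-1,"rx":0,"ry":0,"rz":1.31},
  {"grip":0,"dx":-0.9,"dy":14.6,"dz":-1,"rx":0,"ry":0,"rz":1.31},
])

```text
clock: 7.97
tool_pos: [0.4998, 0.1933, 0.1385]
tcp_rot: [3.093, 0.548, -0.0]
ft_force: [0.4, -0.6, -2.3]
width: 0.0215
grasp_force: 60.0
```

Call:
send_rows([
  {"grip":0,"dx":-0.9,"dy":14.6,"dz":0,"rx":0,"ry":0,"rz":1.31},
  {"grip":0,"dx":-0.9,"dy":14.6,"dz":0,"rx":0,"ry":0,"rz":1.31},
  {"grip":0,"dx":-0.9,"dy":14.6,"dz":0,"rx":0,"ry":0,"rz":1.31},
  {"grip":0,"dx":-0.9,"dy":14.6,"dz":0,"rx":0,"ry":0,"rz":1.31},
  {"grip":0,"dx":-0.9,"dy":14.6,"dz":0,"rx":0,"ry":0,"rz":1.31},
])

```text
clock: 8.38
tool_pos: [0.5174, 0.1226, 0.1385]
tcp_rot: [-3.12, -0.37, -0.0]
ft_force: [0.3, 0.9, -1.7]
width: 0.0218
grasp_force: 60.0
```

Call:
send_rows([
  {"grip":0,"dx":-0.9,"dy":14.6,"dz":0,"rx":0,"ry":0,"rz":1.31},
  {"grip":0,"dx":-0.9,"dy":14.6,"dz":0,"rx":0,"ry":0,"rz":1.31},
  {"grip":0,"dx":-0.9,"dy":14.6,"dz":0,"rx":0,"ry":0,"rz":1.31},
  {"grip":0,"dx":-0.9,"dy":14.6,"dz":0,"rx":0,"ry":0,"rz":1.31},
  {"grip":0,"dx":-0.9,"dy":14.6,"dz":0,"rx":0,"ry":0,"rz":1.31},
])

```text
clock: 8.8
tool_pos: [0.5268, 0.0504, 0.1385]
tcp_rot: [-3.136, -0.192, 0.0]
ft_force: [0.9, -0.1, -2.1]
width: 0.0217
grasp_force: 60.0
```

Call:
send_rows([
  {"grip":0,"dx":-0.9,"dy":14.6,"dz":0,"rx":0,"ry":0,"rz":1.31},
  {"grip":0,"dx":-0.9,"dy":14.6,"dz":0,"rx":0,"ry":0,"rz":1.31},
  {"grip":0,"dx":-0.9,"dy":14.6,"dz":0,"rx":0,"ry":0,"rz":1.31},
  {"grip":0,"dx":-0.9,"dy":14.6,"dz":0,"rx":0,"ry":0,"rz":1.31},
  {"grip":0,"dx":-0.9,"dy":14.6,"dz":0,"rx":0,"ry":0,"rz":1.31},
])

```text
clock: 9.22
tool_pos: [0.5279, -0.0228, 0.1385]
tcp_rot: [-3.142, -0.013, -0.0]
ft_force: [-0.4, 0.2, -1.8]
width: 0.0218
grasp_force: 60.0
```

Call:
send_rows([
  {"grip":0,"dx":-0.9,"dy":14.6,"dz":0,"rx":0,"ry":0,"rz":1.31},
  {"grip":0,"dx":-0.9,"dy":14.6,"dz":0,"rx":0,"ry":0,"rz":1.31},
  {"grip":0,"dx":-0.9,"dy":14.6,"dz":0,"rx":0,"ry":0,"rz":1.31},
  {"grip":0,"dx":-0.9,"dy":14.6,"dz":0,"rx":0,"ry":0,"rz":1.31},
  {"grip":0,"dx":-0.9,"dy":14.6,"dz":0,"rx":0,"ry":0,"rz":1.31},
])

```text
clock: 9.63
tool_pos: [0.5206, -0.0955, 0.1385]
tcp_rot: [-3.137, 0.167, -0.0]
ft_force: [1.1, -0.2, -1.0]
width: 0.0218
grasp_force: 60.0
```

Call:
send_rows([
  {"grip":0,"dx":-0.9,"dy":14.6,"dz":0,"rx":0,"ry":0,"rz":1.31},
  {"grip":0,"dx":-0.9,"dy":14.6,"dz":0,"rx":0,"ry":0,"rz":1.31},
  {"grip":0,"dx":-0.9,"dy":14.6,"dz":0,"rx":0,"ry":0,"rz":1.31},
  {"grip":0,"dx":-0.9,"dy":14.6,"dz":0,"rx":0,"ry":0,"rz":1.31},
  {"grip":0,"dx":-0.9,"dy":14.6,"dz":0,"rx":0,"ry":0,"rz":1.31},
])

```text
clock: 10.05
tool_pos: [0.5052, -0.167, 0.1385]
tcp_rot: [-3.122, 0.346, 0.0]
ft_force: [0.2, -0.1, -2.7]
width: 0.0218
grasp_force: 60.0
```

Call:
send_rows([
  {"grip":0,"dx":-0.9,"dy":14.6,"dz":0,"rx":0,"ry":0,"rz":1.31},
  {"grip":0,"dx":-0.9,"dy":14.6,"dz":0,"rx":0,"ry":0,"rz":1.31},
  {"grip":0,"dx":-0.9,"dy":14.6,"dz":0,"rx":0,"ry":0,"rz":1.31},
  {"grip":0,"dx":-0.9,"dy":14.6,"dz":0,"rx":0,"ry":0,"rz":1.31},
  {"grip":0,"dx":-0.9,"dy":14.6,"dz":0,"rx":0,"ry":0,"rz":1.31},
])

```text
clock: 10.47
tool_pos: [0.4816, -0.2362, 0.1385]
tcp_rot: [-3.098, 0.524, -0.0]
ft_force: [-0.8, 0.2, -1.1]
width: 0.0219
grasp_force: 60.0
```

Call:
send_rows([
  {"grip":0,"dx":-0.9,"dy":14.6,"dz":0,"rx":0,"ry":0,"rz":1.31},
  {"grip":0,"dx":-0.65,"dy":10.95,"dz":0,"rx":0,"ry":0,"rz":0.98},
  {"grip":0,"dx":-0.45,"dy":7.3,"dz":0,"rx":0,"ry":0,"rz":0.65},
  {"grip":0,"dx":-0.2,"dy":3.65,"dz":0,"rx":0,"ry":0,"rz":0.33},
  {"grip":0,"dx":0,"dy":0,"dz":0,"rx":0,"ry":0,"rz":0},
])

```text
clock: 10.88
tool_pos: [0.4672, -0.2689, 0.1385]
tcp_rot: [3.082, -0.61, -0.0]
ft_force: [0.5, 0.1, -1.4]
width: 0.0216
grasp_force: 60.0
```

Run:
```python
from rig import *; from h import *
s=read_state(); go(s,[.4634,-.2814,.0815],-.411)
g=get_image("wrist");g3=get_image("top"); pickle.dump((s,g,g3),open("w6.pkl","wb"))
go(s,[.4634,-.2814,.0815],-.411)
# coaster in wrist: dark brown mask, compare with pre-carry wrist image
for gg in (pickle.load(open("w5.pkl","rb"))[1],g):
    f=gg["frame"].astype(int); H=cv2.cvtColor(gg["frame"],cv2.COLOR_RGB2HSV)
    print(f[40,260:400:35].tolist(), f[100,230:420:20].tolist())
```

```text
pos [ 0.4672 -0.2689  0.1385] t 10.8833 shift now [ 1.3 13.  57. ] after turn [ 1.5 13.  57. ] turn [0.   0.   1.15] F [ 0.5  0.1 -1.4] 59.99639868736267
pos [ 0.4672 -0.2689  0.1385] t 10.8833 shift now [ 1.3 13.  57. ] after turn [ 1.5 13.  57. ] turn [0.   0.   1.15] F [ 0.5  0.1 -1.4] 59.99639868736267
[[117, 78, 54], [118, 77, 54], [123, 81, 53], [120, 80, 56]] [[182, 135, 85], [112, 73, 51], [112, 73, 53], [111, 73, 50], [114, 74, 50], [111, 71, 52], [109, 72, 50], [109, 71, 50], [107, 69, 51], [137, 97, 59]]
[[115, 72, 49], [110, 72, 47], [116, 76, 50], [117, 78, 53]] [[173, 127, 79], [119, 73, 49], [119, 78, 51], [121, 81, 56], [124, 83, 56], [123, 82, 59], [120, 77, 51], [114, 72, 51], [115, 73, 49], [183, 153, 112]]
```

```bash
cat >> h.py <<'E'
def disc(g,z,rows,c0,thr=135):
    P=[]
    f=cv2.GaussianBlur(g["frame"],(3,3),0)[:,:,0].astype(int)
    for v in rows:
        l=r=c0
        while l>0 and f[v,l]<thr: l-=1
        while r<639 and f[v,r]<thr: r+=1
        P+=[ray(g,(l+.5,v),z)[:2],ray(g,(r-.5,v),z)[:2]]
    P=np.array(P); from scipy.optimize import least_squares
    q=least_squares(lambda p:np.hypot(*(P-p).T)-.052,P.mean(0),loss="soft_l1",f_scale=.001)
    return q.x,np.round(q.fun*1000,1)
E
python3 - <<'E'
from h import *
s5,g5,_,_=pickle.load(open("w5.pkl","rb")); s6,g6,t6=pickle.load(open("w6.pkl","rb"))
for s,g in ((s5,g5),(s6,g6)):
    c,r=disc(g,s["tool_pos"][2]-.046,range(10,125,8),320)
    T=R.from_rotvec(s["tcp_rot"]); d=T.inv().apply([*(c-s["tool_pos"][:2]),0])
    print(c,"in tool",(d*1000).round(1),r.tolist())
uv=proj(t6,[*(c),.092])[0]; print("top px",uv)
print([disc(t6,.092,range(int(uv[1])-12,int(uv[1])+13,3),int(uv[0]),th) for th in (100,)])
E
```

```text
[0.59843727 0.29561254] in tool [127.1   1.3   0.2] [0.5, -1.9, 0.3, 0.8, -28.8, 7.7, 0.2, 7.5, 0.3, 7.6, 0.6, 7.9, -38.4, -38.4, 0.5, -0.9, 0.7, -0.2, 0.7, 0.3, 0.1, -0.3, 0.4, 0.1, 0.3, 0.4, 0.4, -0.2, 0.3, 0.0]
[ 0.58442337 -0.31831621] in tool [127.2   1.   -0. ] [0.0, -0.6, -0.2, -0.7, -0.1, -0.7, 0.2, 4.5, -0.3, -0.3, 0.0, -0.1, 0.1, 0.0, -0.1, -0.1, 0.1, 0.0, 0.1, -0.4, -0.5, -0.5, -0.2, -0.2, -0.2, -0.3, -0.1, 1.6, -0.3, 4.3]
top px [465.96108047 168.3073586 ]
[(array([ 0.59607605, -0.31281451]), array([-8.7,  5.9, -8.2,  2.5, -4.6, -0.2, -4.3, -2.2, -3.2, -3.4,  0.6,
       -3.8,  1.2, -3.2,  0.9, -1.8,  3.1,  0.4]))]
```

Call:
send_rows([
  {"grip":0,"dx":-0.1,"dy":2,"dz":0,"rx":0,"ry":0,"rz":0.25},
  {"grip":0,"dx":-0.2,"dy":4,"dz":2,"rx":0,"ry":0,"rz":0.3},
  {"grip":0,"dx":-0.2,"dy":4,"dz":4,"rx":0,"ry":0,"rz":0.3},
  {"grip":0,"dx":-0.2,"dy":2,"dz":6,"rx":0,"ry":0,"rz":0.3},
  {"grip":0,"dx":0,"dy":0,"dz":6,"rx":0,"ry":0,"rz":0},
])

```text
clock: 11.4
tool_pos: [0.4618, -0.2797, 0.1198]
tcp_rot: [3.075, -0.641, -0.0]
ft_force: [0.2, -0.3, -3.4]
width: 0.022
grasp_force: 60.0
```

Call:
send_rows([
  {"grip":0,"dx":0,"dy":0,"dz":6,"rx":0,"ry":0,"rz":0},
  {"grip":0,"dx":0,"dy":0,"dz":5,"rx":0,"ry":0,"rz":0},
  {"grip":0,"dx":0,"dy":0,"dz":4,"rx":0,"ry":0,"rz":0},
  {"grip":0,"dx":0,"dy":0,"dz":2,"rx":0,"ry":0,"rz":0},
  {"grip":0,"dx":0,"dy":0,"dz":0,"rx":0,"ry":0,"rz":0},
])

```text
clock: 11.82
tool_pos: [0.4621, -0.2789, 0.1029]
tcp_rot: [-3.076, 0.639, 0.001]
ft_force: [0.0, -0.1, -2.1]
width: 0.0223
grasp_force: 60.0
```

Run:
```python
from rig import *; from h import *
s=read_state(); go(s,[.4618,-.2796,.078],-.411)
g=get_image("wrist");t=get_image("top")
c,r=disc(g,s["tool_pos"][2]-.046,range(10,125,8),320); print(c,r.tolist())
# runner front end faces: predicted vs brightness profile along the line just in front of coaster
yaw=-.411;cs,sn=np.cos(yaw),np.sin(yaw)
W=lambda x,y,z:[.5778+cs*x-sn*y,-.3313+sn*x+cs*y,z]
a=proj(g,[W(-.053,y,.024) for y in np.arange(-.07,.0701,.002)])
for y,p in zip(np.arange(-70,71,2),a): 
    if 28<=abs(y)<=60: print(y,p.round(0).astype(int).tolist(), g["frame"][int(round(p[1])),int(round(p[0]))].tolist() if 0<=p[1]<480 and 0<=p[0]<640 else None)
```

```text
pos [ 0.4621 -0.2789  0.1029] t 11.8167 shift now [ 0.1  0.8 24.9] after turn [ 0.   0.8 24.9] turn [-0.01  0.04  0.08] F [ 0.  -0.1 -2.1] 59.99633252620697
[ 0.57845183 -0.33035382] [-0.2, -0.5, -0.3, -0.6, -0.3, -0.6, 0.0, -0.3, -0.4, -0.7, -0.1, -0.4, -0.1, 0.1, -0.2, 0.0, -0.0, -0.3, -0.0, 0.2, -0.6, 0.1, -0.3, -0.1, -0.3, -0.1, -0.5, -0.0, 1.1, 1.3]
-60 [421, 142] [138, 97, 60]
-58 [417, 142] [141, 100, 63]
-56 [414, 142] [137, 100, 61]
-54 [411, 142] [133, 98, 60]
-52 [408, 142] [134, 96, 61]
-50 [404, 142] [136, 97, 61]
-48 [401, 142] [140, 102, 65]
-46 [398, 141] [148, 114, 78]
-44 [395, 141] [146, 112, 75]
-42 [391, 141] [143, 111, 78]
-40 [388, 141] [141, 108, 71]
-38 [385, 141] [141, 109, 73]
-36 [381, 141] [140, 106, 71]
-34 [378, 141] [131, 96, 64]
-32 [375, 141] [138, 100, 64]
-30 [372, 141] [142, 106, 64]
-28 [368, 141] [132, 95, 57]
28 [277, 141] [181, 134, 86]
30 [273, 141] [181, 134, 87]
32 [270, 141] [181, 136, 88]
34 [267, 141] [182, 135, 87]
36 [263, 141] [183, 137, 89]
38 [260, 141] [182, 137, 88]
40 [257, 141] [196, 147, 95]
42 [254, 141] [197, 150, 98]
44 [250, 141] [196, 148, 95]
46 [247, 141] [196, 149, 96]
48 [244, 141] [198, 151, 95]
50 [241, 141] [200, 153, 100]
52 [237, 141] [199, 152, 97]
54 [234, 141] [199, 152, 98]
56 [231, 141] [197, 149, 93]
58 [227, 141] [199, 148, 97]
60 [224, 141] [197, 148, 94]
```

Call:
send_rows([
  {"grip":0,"dx":0,"dy":0,"dz":3,"rx":0,"ry":0,"rz":0},
  {"grip":0,"dx":0,"dy":0,"dz":5,"rx":0,"ry":0,"rz":0},
  {"grip":0,"dx":0,"dy":0,"dz":5,"rx":0,"ry":0,"rz":0},
  {"grip":0,"dx":0,"dy":0,"dz":3,"rx":0,"ry":0,"rz":0},
  {"grip":0,"dx":0,"dy":0,"dz":2,"rx":0,"ry":0,"rz":0},
])

```text
clock: 12.33
tool_pos: [0.4619, -0.279, 0.0848]
tcp_rot: [-3.076, 0.639, 0.001]
ft_force: [0.1, 0.5, -1.6]
width: 0.0216
grasp_force: 60.0
```

Call:
send_rows([
  {"grip":0,"dx":0,"dy":0,"dz":1,"rx":0,"ry":0,"rz":0},
  {"grip":0,"dx":0,"dy":0,"dz":1,"rx":0,"ry":0,"rz":0},
  {"grip":0,"dx":0,"dy":0,"dz":1,"rx":0,"ry":0,"rz":0},
  {"grip":0,"dx":0,"dy":0,"dz":1,"rx":0,"ry":0,"rz":0},
  {"grip":0,"dx":0,"dy":0,"dz":1,"rx":0,"ry":0,"rz":0},
])

```text
clock: 12.75
tool_pos: [0.4623, -0.2791, 0.0805]
tcp_rot: [-3.076, 0.639, -0.0]
ft_force: [0.4, 0.0, -1.8]
width: 0.0218
grasp_force: 60.0
```

Call:
send_rows([
  {"grip":0,"dx":0,"dy":0,"dz":1,"rx":0,"ry":0,"rz":0},
  {"grip":0,"dx":0,"dy":0,"dz":1,"rx":0,"ry":0,"rz":0},
  {"grip":0,"dx":0,"dy":0,"dz":1,"rx":0,"ry":0,"rz":0},
  {"grip":0,"dx":0,"dy":0,"dz":1,"rx":0,"ry":0,"rz":0},
  {"grip":0,"dx":0,"dy":0,"dz":1,"rx":0,"ry":0,"rz":0},
])

```text
clock: 13.17
tool_pos: [0.4622, -0.2791, 0.0754]
tcp_rot: [-3.076, 0.639, -0.0]
ft_force: [0.0, 0.3, -1.5]
width: 0.0217
grasp_force: 60.0
```

Call:
send_rows([
  {"grip":0,"dx":0,"dy":0,"dz":2,"rx":0,"ry":0,"rz":0},
  {"grip":0,"dx":0,"dy":0,"dz":2,"rx":0,"ry":0,"rz":0},
  {"grip":0,"dx":0,"dy":0,"dz":2,"rx":0,"ry":0,"rz":0},
  {"grip":0,"dx":0,"dy":0,"dz":2,"rx":0,"ry":0,"rz":0},
  {"grip":0,"dx":0,"dy":0,"dz":0,"rx":0,"ry":0,"rz":0},
])

```text
clock: 13.58
tool_pos: [0.462, -0.279, 0.067]
tcp_rot: [-3.076, 0.639, 0.001]
ft_force: [0.1, -0.8, -1.8]
width: 0.0224
grasp_force: 60.0
```

Run:
```python
from rig import *; from h import *
s=read_state(); go(s,[.4618,-.2796,.067],-.411)
g=get_image("wrist")
for z in (.032,s["tool_pos"][2]-.046):
  c,r=disc(g,z,range(10,125,8),320); print(z,c,r.tolist())
```

```text
pos [ 0.462 -0.279  0.067] t 13.5833 shift now [0.  0.6 0. ] after turn [0.  0.6 0. ] turn [-0.    0.03  0.07] F [ 0.1 -0.8 -1.8] 59.99481797218323
0.032 [ 0.5792063  -0.33096929] [-0.6, -0.7, -0.5, -0.1, -48.6, -0.2, -0.1, -0.1, -0.3, -0.3, -39.3, -39.3, 0.1, 0.0, 0.2, -0.3, 0.1, 0.1, -0.1, -0.1, 0.0, 0.0, 0.1, 0.1, -0.0, -0.1, 1.8, 0.9, 3.9, 3.9]
0.021027792150404803 [ 0.57678091 -0.33005831] [3.2, 2.9, 3.0, 3.2, -48.3, 2.7, 2.7, 2.4, 2.1, 1.8, -44.2, -44.2, 1.7, 1.5, 1.4, 0.7, 1.0, 0.7, 0.3, 0.1, 0.1, -0.2, -0.2, -0.4, -0.9, -1.1, 0.8, -0.4, 2.8, 2.7]
```

The coaster now rests at top height 0.032, centred within 2 mm. I'll draw the spatula straight out.

Call:
send_rows([
  {"grip":0,"dx":-5,"dy":0,"dz":0,"rx":0,"ry":0,"rz":0},
  {"grip":0,"dx":-10,"dy":0,"dz":0,"rx":0,"ry":0,"rz":0},
  {"grip":0,"dx":-15,"dy":0,"dz":0,"rx":0,"ry":0,"rz":0},
  {"grip":0,"dx":-15,"dy":0,"dz":0,"rx":0,"ry":0,"rz":0},
  {"grip":0,"dx":-15,"dy":0,"dz":0,"rx":0,"ry":0,"rz":0},
])

```text
clock: 14.05
tool_pos: [0.4057, -0.2546, 0.0675]
tcp_rot: [-3.076, 0.639, 0.001]
ft_force: [-0.6, 1.1, -2.2]
width: 0.0219
grasp_force: 60.0
```

Call:
send_rows([
  {"grip":0,"dx":-15,"dy":0,"dz":0,"rx":0,"ry":0,"rz":0},
  {"grip":0,"dx":-15,"dy":0,"dz":0,"rx":0,"ry":0,"rz":0},
  {"grip":0,"dx":-15,"dy":0,"dz":0,"rx":0,"ry":0,"rz":0},
  {"grip":0,"dx":-3,"dy":0,"dz":0,"rx":0,"ry":0,"rz":0},
  {"grip":0,"dx":0,"dy":0,"dz":0,"rx":0,"ry":0,"rz":0},
])

```text
clock: 14.47
tool_pos: [0.3621, -0.2358, 0.0677]
tcp_rot: [3.076, -0.64, -0.0]
ft_force: [0.7, -0.5, -2.0]
width: 0.0214
grasp_force: 60.0
```

Run:
```python
from rig import *; from h import *
s=read_state(); go(s,[.4618,-.2796,.057],-.411)
```

```text
pos [ 0.3621 -0.2358  0.0677] t 14.4667 shift now [108.9   0.4  10.7] after turn [108.9   0.3  10.7] turn [0.01 0.01 0.05] F [ 0.7 -0.5 -2. ] 59.994767904281616
```

Call:
send_rows([
  {"grip":0,"dx":0,"dy":-8,"dz":3,"rx":0,"ry":0,"rz":0},
  {"grip":0,"dx":0,"dy":-8,"dz":3,"rx":0,"ry":0,"rz":0},
  {"grip":0,"dx":0,"dy":0,"dz":2,"rx":0,"ry":0,"rz":0},
  {"grip":0,"dx":0,"dy":0,"dz":1,"rx":0,"ry":0,"rz":0},
  {"grip":0,"dx":0,"dy":0,"dz":0,"rx":0,"ry":0,"rz":0},
])

```text
clock: 14.88
tool_pos: [0.3697, -0.2212, 0.058]
tcp_rot: [-3.076, 0.638, 0.001]
ft_force: [0.3, -0.4, -1.3]
width: 0.022
grasp_force: 60.0
```

Call:
send_rows([
  {"grip":0,"dx":0,"dy":0,"dz":0.7,"rx":0,"ry":0,"rz":0},
  {"grip":0,"dx":0,"dy":0,"dz":0.7,"rx":0,"ry":0,"rz":0},
  {"grip":0,"dx":0,"dy":0,"dz":0,"rx":0,"ry":0,"rz":0},
])

```text
clock: 15.13
tool_pos: [0.3696, -0.2215, 0.0571]
tcp_rot: [-3.076, 0.64, -0.0]
ft_force: [0.9, 0.7, 0.7]
width: 0.0218
grasp_force: 60.0
```

Run:
```python
from rig import *; from h import *
s=read_state(); go(s,[.4618,-.2796,.057],-.411)
```

```text
pos [ 0.3696 -0.2215  0.0571] t 15.1333 shift now [1.077e+02 1.650e+01 1.000e-01] after turn [1.077e+02 1.640e+01 1.000e-01] turn [-0.   -0.    0.06] F [0.9 0.7 0.7] 59.99449074268341
```

Touching down: fz rose from about −2 to +0.7. I'll release gently and rise.

Call:
send_rows([
  {"grip":26,"dx":0,"dy":0,"dz":0,"rx":0,"ry":0,"rz":0},
  {"grip":32,"dx":0,"dy":0,"dz":0,"rx":0,"ry":0,"rz":0},
  {"grip":45,"dx":0,"dy":0,"dz":0,"rx":0,"ry":0,"rz":0},
  {"grip":60,"dx":0,"dy":0,"dz":0,"rx":0,"ry":0,"rz":0},
  {"grip":60,"dx":0,"dy":0,"dz":0,"rx":0,"ry":0,"rz":0},
])

```text
clock: 15.55
tool_pos: [0.3695, -0.2214, 0.0571]
tcp_rot: [-3.076, 0.639, -0.0]
ft_force: [-0.4, -0.2, 0.2]
width: 0.0466
grasp_force: 0.0
```

Call:
send_rows([
  {"grip":60,"dx":0,"dy":0,"dz":-5,"rx":0,"ry":0,"rz":0},
  {"grip":60,"dx":0,"dy":0,"dz":-15,"rx":0,"ry":0,"rz":0},
  {"grip":60,"dx":0,"dy":0,"dz":-20,"rx":0,"ry":0,"rz":0},
  {"grip":60,"dx":0,"dy":0,"dz":-20,"rx":0,"ry":0,"rz":0},
  {"grip":60,"dx":0,"dy":0,"dz":-20,"rx":0,"ry":0,"rz":0},
])

```text
clock: 15.97
tool_pos: [0.3693, -0.2213, 0.1383]
tcp_rot: [-3.076, 0.639, 0.0]
ft_force: [-0.1, -0.9, -0.3]
width: 0.0566
grasp_force: 0.0
```

Call:
send_rows([
  {"grip":60,"dx":0,"dy":0,"dz":0,"rx":0,"ry":0,"rz":0},
  {"grip":60,"dx":0,"dy":0,"dz":0,"rx":0,"ry":0,"rz":0},
  {"grip":60,"dx":0,"dy":0,"dz":0,"rx":0,"ry":0,"rz":0},
])

```text
clock: 16.22
tool_pos: [0.3693, -0.2213, 0.137]
tcp_rot: [-3.076, 0.639, -0.0]
ft_force: [0.2, -0.5, -0.3]
width: 0.0562
grasp_force: 0.0
```

Run:
```python
from rig import *; from h import *
s=read_state(); go(s,[.3696,-.2215,.057],-.411); print(s["width"])
g=get_image("wrist")
uv=proj(g,[.579,-.331,.032])[0]; print("coaster px",uv)
v0=max(5,int(uv[1])-30); c,r=disc(g,.032,range(v0,v0+50,5),int(np.clip(uv[0],5,630))); print(c,r.tolist())
f=g["frame"].astype(int); m=((f.min(2)>125)&(f.max(2)-f.min(2)<25)).astype(np.uint8); m[300:]=0
n,l,st,ce=cv2.connectedComponentsWithStats(m); k=1+st[1:,4].argmax()
box=cv2.minAreaRect(cv2.findContours((l==k).astype(np.uint8),0,2)[0][0]); P=[ray(g,p,.003)[:2].round(4).tolist() for p in cv2.boxPoints(box)]; print(st[k],P)
B=s["tool_pos"]; yaw=-.411
for L in [(.04,.023),(.04,-.023),(-.075,.01),(-.04,-.023)]:
  x=.3696+(.125+L[0])*np.cos(yaw)-L[1]*np.sin(yaw); y=-.2215+(.125+L[0])*np.sin(yaw)+L[1]*np.cos(yaw); print(x.round(4),y.round(4))
```

```text
pos [ 0.3693 -0.2213  0.137 ] t 16.2167 shift now [ 0.3  0.1 80. ] after turn [ 0.3  0.  80. ] turn [-0.   -0.    0.07] F [ 0.2 -0.5 -0.3] 0.0
0.056225325830673835
coaster px [ 349.26524231 -154.46831232]
[ 0.47380655 -0.34315784] [0.6, 1.2, 0.0, 0.7, -0.4, 0.2, -0.7, -0.1, -0.9, -0.3, -0.9, -0.3, -0.8, -0.1, -0.4, 0.2, 0.0, 0.6, 0.7, 1.3]
[ 284    6   66  182 8874] [[0.53, -0.2644], [0.5121, -0.3057], [0.3965, -0.2582], [0.4167, -0.2118]]
0.53 -0.2663
0.5117 -0.3085
0.4194 -0.2323
0.4383 -0.2765
```

Run:
```python
from rig import *; from h import *
t=get_image("top"); d0=pickle.load(open("d0.pkl","rb"))["top"]
f=t["frame"].astype(int)[:,:,0]
for name,P in (("round",[.579,-.331,.032]),("square",None)):
    uv=proj(t,P)[0] if P else (228,152)
    v0=int(uv[1]); c=int(uv[0]); print(name,uv,f[v0,c-30:c+31:3].tolist())
    if P: print([ (x.round(4),r.tolist()) for x,r in [disc(t,.032,range(v0-16,v0+17,4),c,100)]])
print("square region change",np.abs(t["frame"][125:186,200:258].astype(int)-d0["frame"][125:186,200:258]).mean())
```

```text
round [464.17870733 177.31259641] [125, 122, 67, 70, 77, 75, 74, 70, 76, 76, 77, 72, 71, 75, 74, 73, 74, 71, 94, 90, 153]
[(array([ 0.5752, -0.3299]), [0.1, 5.1, 2.3, 2.7, 2.0, -2.0, 1.3, -1.3, 2.2, 9.6, 0.2, 7.2, -0.3, 6.1, 0.8, 6.4, 6.9, 6.2])]
square (228, 152) [156, 143, 77, 78, 81, 80, 75, 69, 72, 73, 71, 73, 70, 66, 64, 64, 71, 75, 84, 88, 88]
square region change 3.8432259280195966
```

The round coaster is still on the stand (right-edge shadow adds noise), the square one is unchanged, and the spatula is flat and clear. I'll hand the job in.

```bash
python3 -c "
from rig import *
print(finish_job())"
```

```text
the job is handed in; nothing more can be done
None
```

The job is handed in (no verdict came back): by my measurements the round coaster lies flat on the stand within about 3 mm of centre, the spatula is laid flat and released about 16 mm clear of the stand, and the square coaster is undisturbed.

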